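# Hold the pellet gate open over a fresh net pot

## Robot

A 7-joint arm with a two-finger parallel gripper is mounted at the origin on the work surface. World frame = base frame: x ahead of the robot, y to its left, z up, the work surface at z = 0. Lengths are in m, angles in rad, forces in N, time in s.
With the tool pointing down it reaches from about 0.425 to 0.875 m from the base axis. Payload 9.9 kg.
Tool frame: the origin (TCP) lies on the centre line of the jaws, within the pads' length; the fingertips stand robot.tip_reach ahead of it and the grasp point (between the pads) lies 8 mm behind it (robot.tip_reach is the distance from the TCP to the fingertips, in m); z points along the fingers, y is the direction in which the jaws open and shut (so a half turn about z gives the same grasp; the last joint's range is limited). The gripper opens to 85 mm and grips with 20 to 120 N. Pads are 22 mm wide; open, the fingers measure 114 mm over their backs; the gripper's body (76 mm by 85 mm) begins 54 mm behind the grasp point. The pads swing forward as they close: fully open they stand 13 mm farther back than shut.
Start: joints at [-1.286, 0.576, 0.025, 1.437, -0.015, 1.129, -0.057], TCP at [0.243, 0.63, 0.213] pointing down, gripper open.
Joint ranges: [-2.76, 2.76], [-0.34, 2.15], [-1.52, 1.57], [0.19, 2.46], [-1.09, 4.23], [0.17, 1.99], [-2.82, 2.82]. Speed limits (rad/s): [2.22, 2.22, 3.01, 3.01, 3.14, 3.14, 3.14].

## Interface

Orientations are given as a rotation vector (axis times angle).
In Python, from workcell import robot gives the robot as it stands. The module is installed in compiled form; this text tells all that it offers.
- The arm moves only by the shell command python3 -m crank 'ROWS' [FORCE]. ROWS is JSON, a list of rows, each a list of 5 numbers: the shift along the tool's x, y, z in mm, then the turn about the tool's z in degrees, then the finger opening in mm, from 0 to 85.4. A call has 1 to 10 rows; each row shifts and turns the commanded pose from where the row before left it, along the tool's axes as they then stand; what a row does not reach is not made up. A row lasts 1/8 s, in which the tool goes at most 62.5 mm and 10.7 degrees, less where a joint would pass 70% of its speed; a pose out of reach is approached as far as the arm can. A call is refused whole if a number of a shift passes 62.5 or a number of a turn 10.7, either way. A call with a gripper value outside its range is refused whole. The fingers move at their own pace and stop on an object; FORCE is the grip in N (left out, the last holds). Time passes only in rows, so rows that do not move let the fingers close. It gives the time, the measured TCP pose, the force and the opening at its end, in the units of the state.
- robot.observe(): the state, without advancing time (a new reading comes with each control period).
- robot.grab_frame(name): name is "scene" or "top" or "wrist"; returns a dict with "frame" (420x560x3 uint8, red, green, blue), "vfov" (degrees; the focal length in pixels is half the picture's height over the tangent of half this angle, whatever the lens; pixels are square), "cx", "cy" (the principal point, pixels), "dist_coeffs" ([k1, k2, p1, p2, k3] as OpenCV has them; the pictures are not rectified), "rvec" (rotation vector, rad) and "tvec" (3), from world to camera coordinates, as OpenCV has them. Camera axes: x right, y down, z forward; pixel columns grow to the right and rows downward; lengths in m; the calibration is good to about 2 mm. A picture is of the moment at which its call begins. There is no depth.
- robot.close_job(): hands the job in, once; it reports no verdict.
The state is a dict: "time_s": time; "joints": joint angles; "dq": joint speeds; "joint_torque": joint torques, N m; "position": TCP position; "ee_rot": TCP orientation; "ft_force": force on the tool from outside, world axes, zero at the start; "ft_torque": the same for the moment, N m; "finger_gap": finger opening in m.
Only numpy, scipy, OpenCV 4.12 (cv2) and the standard library are available. Lean on these libraries where they do the work, as an engineer would, in place of code of your own. Each camera call takes 0.05 s, during which the arm holds its last target. There are 200 camera calls.

## Task

Lift the top net pot off the nested stack and hang it upright in the round hole of the pellet filler's holder, at the foot of the chute, and let go of it. Only then pull the hopper's spring-return gate out by its upright handle plate until the plate is in line with the two pointers on the rails, and keep it there: finish while still holding the handle at the pointers, as the gate snaps shut when let go. Leave the other two pots stacked where they are, and do not disturb the seedling, the bottle or the brush.

Things in the scene. Friction and masses are not known exactly. Their poses are not given: they have to be found in the camera images.
- pot_top_collar (a point): Top one of three alike black net pots nested in a stack; 40 g, 62 mm high. Upper part: straight round collar, outside 64 mm wide, 26 mm high, wall 5.5 mm, open on top; below it a slatted cone, 36 mm high, 48 mm wide at the collar, 36 mm at the foot. Collar rests on the next pot's rim, cone inside it: lift 36 mm to clear. Point: on the axis, mid-collar, 13 mm below the rim; z up the axis.
- pot_mid_collar (a point): Middle pot of the stack, alike, 26 mm lower; same point of it. Stays in the stack.
- pot_low_collar (a point): Lowest pot, standing loose on the bench, alike; same point of it. Stays.
- filler: Pellet filler, fixed: dark base plate 100 x 450 mm, white hopper 118 mm square, top 248 mm above the bench, steel chute under it. Origin on the bench, under the machine; y runs along it from the pot holder (y = -145 mm) past the hopper (y = -54 to 64 mm) to the gate handle (y = 135 mm when shut); x across; z up.
- holder (a point): Centre of the 55 mm round hole in the 100 mm square holder plate, at its top face, 53 mm above the bench. A pot hangs here: cone through the hole, collar resting on the plate (mid-collar point 13 mm above this). The chute's lip ends about 7 mm from the hung pot's collar on the filler's +y side and rises above its rim. Axes as the filler's.
- gate: The hopper's gate: steel blade sliding out along filler +y, travel 0 (shut) to 90 mm. A spring pulls it shut: 3 N when shut, 1.1 N more per 10 mm (12 N at 75 mm). Origin on the blade's top face under the handle plate, 154 mm above the bench. Axes as the filler's.
- handle (a point): Grasp point on the gate's upright handle plate: 12 mm thick along the pull (y), 40 mm wide (x), mid-thickness and mid-width, 23 mm below the plate's top, 42 mm above the blade, 196 mm above the bench. Free gap to the hopper when shut: 65 mm. Axes as the filler's.
- marker: The mark: black clip fixed across the rails, with a pointer either side of the gate's path: 6 mm thick along y, 37 to 67 mm off the centre line, 166 mm above the bench; 45 to 75 mm beyond the shut handle along filler +y. Origin midway between the pointers, 140 mm above the bench; axes as the filler's. Handle is at the mark when handle has the same y along the filler as this origin.
- seedling: Bystander: pak choi seedling in a black pot 66 mm wide, 50 mm high, leaves to about 120 mm. Origin at its foot.
- bottle: Bystander: white bottle 64 mm wide, 160 mm high. Origin at its foot.
- brush: Bystander: hand brush lying on the bench beyond the filler. Origin at its underside's centre.
There are look-alikes about, which are no part of the job. What is shaped like the part that bears pot_top_collar but purple or yellow is not meant.

How it is judged:
On the way, in this order (a step that is already met when the one before it is completed fails the run):
1. the top pot is lifted clear of the stack (distance between pot_top_collar and pot_mid_collar above 0.065 m and distance of each of pot_mid_collar, pot_low_collar from where it was at the start of the episode below 0.03 m), for 0.1 s.
2. the pot hangs upright in the holder, let go, the gate still shut (horizontal distance between pot_top_collar and holder below 0.006 m and z of pot_top_collar in the frame of holder between 0.009 and 0.017 m and angle between pot_top_collar's own z axis and vertical below 0.1 rad and contact force between the fingers and pot_top below 0.1 N and linear speed of pot_top below 0.02 m/s and not (y of handle in the frame of filler above 0.145 m)), for 0.2 s.
3. the gate is pulled to the mark and held there (horizontal distance between pot_top_collar and holder below 0.006 m and z of pot_top_collar in the frame of holder between 0.009 and 0.017 m and angle between pot_top_collar's own z axis and vertical below 0.1 rad and y of handle in the frame of marker between -0.005 and 0.005 m and contact force between the fingers and gate above 2 N and linear speed of gate below 0.01 m/s), for 0.5 s.
At the end, for the whole second after the job is handed in: Fingers hold the gate still (over 2 N, under 10 mm/s), handle within 5 mm of the pointers along the pull; the pot hangs untouched in the holder, axis within 6 mm of the hole's, collar on the plate (4 mm), tilt under 0.1 rad; other pots and bystanders within 30 mm of their starts (all of step 3 and contact force between the fingers and pot_top below 0.1 N and linear speed of pot_top below 0.02 m/s and distance of each of pot_mid_collar, pot_low_collar, seedling, bottle, brush from where it was at the start of the episode below 0.03 m); the arm keeps its last pose, push and grip.
It fails at once if the gate is pulled open more than 15 mm while the pot is not in the holder (y of handle in the frame of filler above 0.15 m and not (horizontal distance between pot_top_collar and holder below 0.012 m and z of pot_top_collar in the frame of holder below 0.022 m)).
It fails at once if another pot is taken or knocked off the stack (distance of any of pot_mid_collar, pot_low_collar from where it was at the start of the episode above 0.04 m).
It fails at once if a bystander is disturbed (moved over 40 mm) (distance of any of seedling, bottle, brush from where it was at the start of the episode above 0.04 m).
It also fails if it takes over 64 s, if anything falls off the work surface, if the arm or the gripper's body presses on something with over 40 N, if the wrist force passes 120 N, or if a joint passes its speed limit or range.

## Working session

There is one attempt and no reset: what is moved stays moved. The work goes in short steps, Python scripts to look and compute and a shell command to move; the robot and the scene stay as the last step left them, time stands still between calls to the robot, and variables do not carry over. Pictures are saved under pics/ and viewed, about 8 in all and at most 12, crops included, and the job is handed in when it is done.

```bash
mkdir -p pics
cat > h.py <<'E'
import numpy as np, cv2, pickle
from workcell import robot
def grab(n):
    f=robot.grab_frame(n); pickle.dump(f,open(f'{n}.pkl','wb')); return f
def K(f):
    h=f['frame'].shape[0]; fl=h/2/np.tan(np.radians(f['vfov'])/2)
    return np.array([[fl,0,f['cx']],[0,fl,f['cy']],[0,0,1.]]),np.array(f['dist_coeffs'],float)
def ray(f,uv):
    k,d=K(f); p=cv2.undistortPoints(np.array(uv,float).reshape(-1,1,2),k,d).reshape(-1,2)
    R=cv2.Rodrigues(np.array(f['rvec'],float))[0]; t=np.array(f['tvec'],float).ravel()
    return -R.T@t, np.c_[p,np.ones(len(p))]@R
def plane(f,uv,z):
    o,d=ray(f,uv); return o+d*((z-o[2])/d[:,2])[:,None]
def proj(f,P):
    k,d=K(f); return cv2.projectPoints(np.array(P,float).reshape(-1,1,3),np.array(f['rvec'],float),np.array(f['tvec'],float),k,d)[0].reshape(-1,2)
def save(f,n): cv2.imwrite(f'pics/{n}.png',f['frame'][...,::-1])
E
python3 - <<'E'
from h import *
for n in ('scene','top','wrist'):
    f=grab(n); print(n,f['vfov'],ray(f,[[280,210]]),f['dist_coeffs'])
a=[pickle.load(open(n+'.pkl','rb'))['frame'] for n in('scene','top','wrist')]
save({'frame':a[0]},'s0');save({'frame':a[1]},'t0');save({'frame':a[2]},'w0')
print(robot.observe(),robot.tip_reach)
E
```

```text
scene 56.498774632574225 (array([0.87422091, 0.47954066, 0.64100962]), array([[-0.40973293, -0.66380301, -0.62587069]])) [0.03478052 0.         0.         0.         0.        ]
top 52.976733053401915 (array([ 0.4722487 , -0.07485042,  1.23428288]), array([[ 0.09033385,  0.03375573, -0.9954014 ]])) [0.03347904 0.         0.         0.         0.        ]
wrist 66.81100909233872 (array([0.16854196, 0.65771831, 0.37339626]), array([[ 0.29104848, -0.10397244, -0.95108217]])) [-0.05372776  0.          0.          0.          0.        ]
{'time_s': 0.15, 'joints': array([-1.28576663,  0.57630982,  0.02488668,  1.43771983, -0.01499328,
        1.12900965, -0.05650394]), 'dq': array([-0.00067233, -0.00312707, -0.00212334, -0.00085101, -0.0004808 ,
       -0.00029546, -0.00024455]), 'joint_torque': array([ 2.23760973e-03, -7.66266346e+01,  2.25224890e+00, -2.86180186e+01,
        1.54569017e-02,  9.89362306e-03,  3.65676146e-05]), 'position': array([0.243234  , 0.62925373, 0.21255948]), 'ee_rot': array([-5.76051358e-01, -3.08817874e+00,  1.96830386e-03]), 'ft_force': array([-0.36276083, -0.07478298, -0.4161955 ]), 'ft_torque': array([ 0.00582874,  0.01599611, -0.01404185]), 'finger_gap': 0.08511707979277051} 0.011
```

View pics/s0.png

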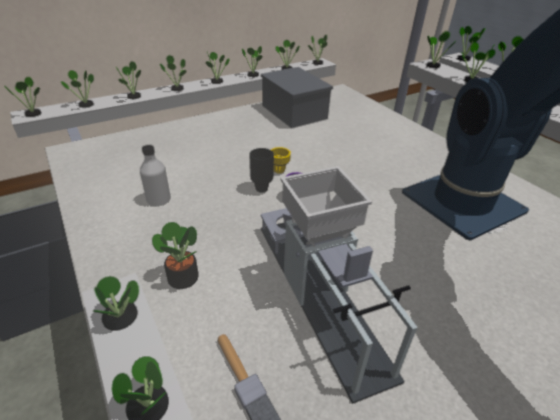

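View pics/t0.png

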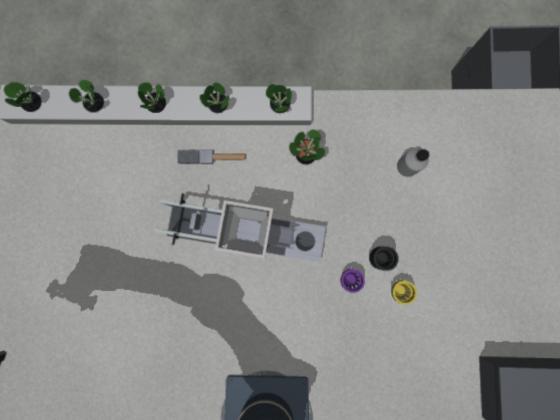

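The scene view shows the filler with the handle plate at about (357,263), pointers at about (345,308) and (402,292), and the black stack at (262,170). In the top view, image up is +x and image left is +y. There the black stack is at (384,258), the holder hole at (305,241), the handle at (195,222) and the clip at (178,220).

Run:
```python
from h import *
f=pickle.load(open('top.pkl','rb')); im=f['frame']
c=cv2.resize(im[180:310,150:420],None,fx=2.96,fy=2.96,interpolation=cv2.INTER_CUBIC); save({'frame':c},'t1')
for n,uv,z in[('stack',(384,257),.114),('hole',(305,241),.053),('hop',(246,229),.248),('handle',(195,221),.219),('clip',(178,220),.166),('seed',(306,150),.05),('bottle',(417,160),.1)]:
    print(n,plane(f,[uv],z)[0].round(4))
hs=cv2.cvtColor(im,cv2.COLOR_RGB2GRAY); 
for thr in(50,70,90):
    m=(hs<thr).astype(np.uint8); cs,_=cv2.findContours(m,cv2.RETR_EXTERNAL,cv2.CHAIN_APPROX_NONE)
    for k in cs:
        (x,y),r=cv2.minEnclosingCircle(k)
        if 290<x<405 and 225<y<275 and r>4: print(thr,x,y,r,cv2.contourArea(k),plane(f,[(x,y)],.114)[0].round(4),plane(f,[(x,y)],.053)[0].round(4))
```

```text
stack [ 0.4518 -0.3108  0.114 ]
hole [ 0.493  -0.1054  0.053 ]
hop [0.5166 0.038  0.248 ]
handle [0.5365 0.1653 0.219 ]
clip [0.5421 0.2213 0.166 ]
seed [ 0.7522 -0.1075  0.05  ]
bottle [ 0.7131 -0.4059  0.1   ]
50 383.0 257.5 13.756916999816895 464.0 [ 0.4505 -0.3081  0.114 ] [ 0.4493 -0.3208  0.053 ]
70 383.0 258.0 14.31792163848877 510.0 [ 0.4492 -0.3081  0.114 ] [ 0.4479 -0.3208  0.053 ]
70 304.5 241.0 9.013978004455566 69.0 [ 0.4919 -0.1025  0.114 ] [ 0.4929 -0.104   0.053 ]
90 383.0769348144531 257.5384521484375 14.620536804199219 544.0 [ 0.4504 -0.3083  0.114 ] [ 0.4492 -0.321   0.053 ]
90 304.40277099609375 241.0833282470703 9.4474515914917 247.0 [ 0.4917 -0.1022  0.114 ] [ 0.4927 -0.1037  0.053 ]
```

View pics/t1.png

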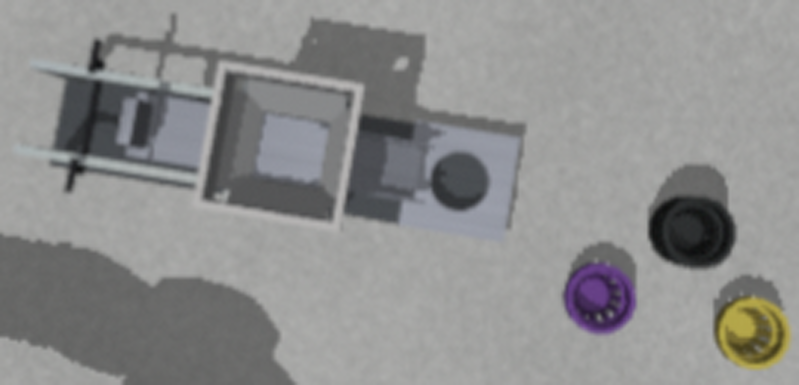

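The crop shows the black stack rim centred at about (691,231), the hole at (460,181), the handle's top edge at about (127,122) and the clip at about (85,115). The positions agree with the sizes given: hole to handle is about 0.278 m against 0.280, and the filler's yaw is about -9°. I'll move now, over the hopper at a safe height.

```bash
python3 -m crank '[[0,0,-40,0,85],[0,0,-40,0,85],[0,0,-40,0,85]]'; python3 -m crank '[[-45,-28,0,0,85],[-45,-28,0,0,85],[-45,-28,0,0,85],[-45,-28,0,0,85],[-45,-28,0,0,85],[-45,-28,0,0,85],[-45,-28,0,0,85],[-45,-28,0,0,85],[-45,-28,0,0,85]]'; python3 -m crank '[[-15,-41,0,0,85],[-15,-41,0,0,85],[-15,-41,0,0,85],[-15,-41,0,0,85],[-15,-41,0,0,85],[-15,-41,0,0,85],[-15,-41,0,0,85],[-15,-41,0,0,85],[0,0,0,0,85]]'
```

```text
time_s: 0.52
position: [0.2432, 0.6294, 0.3341]
ee_rot: [-0.576, -3.088, 0.001]
ft_force: [-0.6, 0.2, 0.2]
finger_gap: 0.0851
time_s: 1.65
position: [0.531, 0.2471, 0.3331]
ee_rot: [-0.576, -3.088, 0.0]
ft_force: [0.5, 0.6, 0.0]
finger_gap: 0.0851
time_s: 2.78
position: [0.5231, -0.1047, 0.3332]
ee_rot: [-0.586, -3.086, 0.003]
ft_force: [0.5, -0.0, 1.8]
finger_gap: 0.0851
```

```bash
python3 - <<'E'
from h import *
f=grab('wrist'); save(f,'w1'); print(ray(f,[[280,210]]), proj(f,[[.493,-.104,.053],[.451,-.308,.114]]), robot.observe()['joints'])
E
python3 -m crank '[[-2,-44,0,0,85],[-2,-44,0,0,85],[-2,-44,0,0,85],[-2,-44,0,0,85],[-2,-44,0,0,85],[0,0,30,0,85],[0,0,30,0,85],[0,0,0,0,85]]'
python3 - <<'E'
from h import *
f=grab('wrist'); save(f,'w2'); print(ray(f,[[280,210]]), proj(f,[[.451,-.308,.114]]), robot.observe()['joints'])
E
python3 -c "
import cv2,numpy as np
a=np.hstack([cv2.imread('pics/w1.png'),cv2.imread('pics/w2.png')]);cv2.imwrite('pics/w12.png',cv2.resize(a,(800,300),interpolation=3))"
```

```text
(array([ 0.44866881, -0.07565863,  0.49413784]), array([[ 0.29050494, -0.10600644, -0.95102381]])) [[270.17223102 146.28743485]
 [104.02132747 182.08160849]] [-0.10239427  0.2820037   0.28376149  1.61469974 -0.08173268  1.25694033
  1.39479497]
time_s: 3.82
position: [0.4537, -0.3074, 0.2714]
ee_rot: [-0.572, -3.085, -0.003]
ft_force: [0.1, -0.8, 0.1]
finger_gap: 0.0849
(array([ 0.37949068, -0.27968995,  0.43273295]), array([[ 0.28833839, -0.09960642, -0.95237404]])) [[275.90981531 186.69895946]] [ 0.25984275  0.35473984  0.35929792  1.68729669 -0.13595451  1.12591169
  1.86100205]
```

View pics/w12.png

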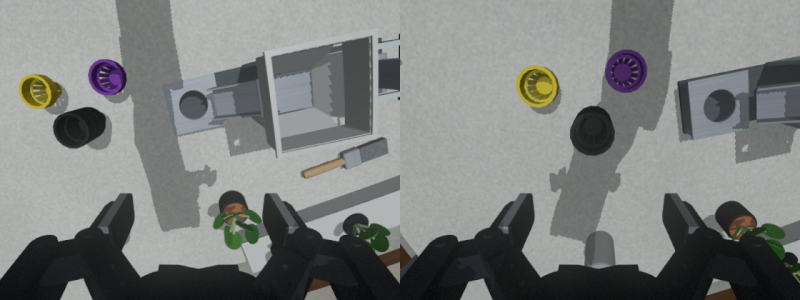

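The left half (from the first pose) shows the hole at full-resolution (269,146), within about 1 px of its projection. The right half (above the stack) shows the rim at about (273,179), with the purple and yellow pots at its far side. Next I refine the rim and hole by ray-casting contours.

```bash
cat >> h.py <<'E'
from scipy.optimize import least_squares
def circ(P,r=None):
    P=P[:,:2]; x0=[*P.mean(0),.03]
    g=lambda x: np.hypot(*(P-x[:2]).T)-(r or x[2])
    s=least_squares(g,x0,loss='soft_l1',f_scale=.001); return s.x, np.abs(g(s.x)).mean()
E
python3 - <<'E'
from h import *
f=pickle.load(open('wrist.pkl','rb')); im=f['frame']
g=cv2.cvtColor(im,cv2.COLOR_RGB2GRAY); sat=im.max(2).astype(int)-im.min(2)
m=((g<62)&(sat<25)).astype(np.uint8)
cs,_=cv2.findContours(m,cv2.RETR_EXTERNAL,cv2.CHAIN_APPROX_NONE)
for k in cs:
    c=k[:,0,:].astype(float); u=c.mean(0)
    if abs(u[0]-273)<40 and abs(u[1]-182)<45 and len(c)>40:
        print('stack',u,len(c),cv2.boundingRect(k))
        P=plane(f,c,.114); 
        for lim in(None,P[:,0].mean()): 
            Q=P if lim is None else P[P[:,0]>lim]; print(circ(Q),circ(Q,.032))
m=(g<95)
for z,thr in((.053,80),(.053,95),(.053,110)):
    cs,_=cv2.findContours((g<thr).astype(np.uint8),cv2.RETR_LIST,cv2.CHAIN_APPROX_NONE)
    for k in cs:
        c=k[:,0,:].astype(float); u=c.mean(0)
        if abs(u[0]-448)<25 and abs(u[1]-146)<25 and len(c)>40:
            P=plane(f,c,z); print('hole',thr,u,len(c),circ(P),circ(P,.0275))
im1=cv2.imread('pics/w1.png'); 
save({'frame':cv2.resize(im[90:260,190:530],None,fx=2.3,fy=2.3,interpolation=3)},'w2c')
E
```

```text
stack [269.38586957 183.54347826] 184 (239, 149, 62, 69)
(array([ 0.44673467, -0.3136844 ,  0.03320606]), np.float64(0.0016681350383296292)) (array([ 0.44750699, -0.31406621,  0.03      ]), np.float64(0.0018259805013842165))
(array([ 0.44941059, -0.31502954,  0.03135919]), np.float64(0.00032097052700863694)) (array([ 0.4485904 , -0.31506308,  0.03      ]), np.float64(0.0004203826899584437))
hole 80 [443.86931818 149.63068182] 176 (array([ 0.49297575, -0.10252477,  0.02526985]), np.float64(0.002136471770726632)) (array([ 0.49284833, -0.10124483,  0.03      ]), np.float64(0.0030067582501576225))
hole 110 [472.57770961 133.17280164] 978 (array([ 0.51760154, -0.08173975,  0.07915247]), np.float64(0.025334487399143197)) (array([ 0.48023316, -0.07476031,  0.03      ]), np.float64(0.04437001835550494))
```

View pics/w2c.png

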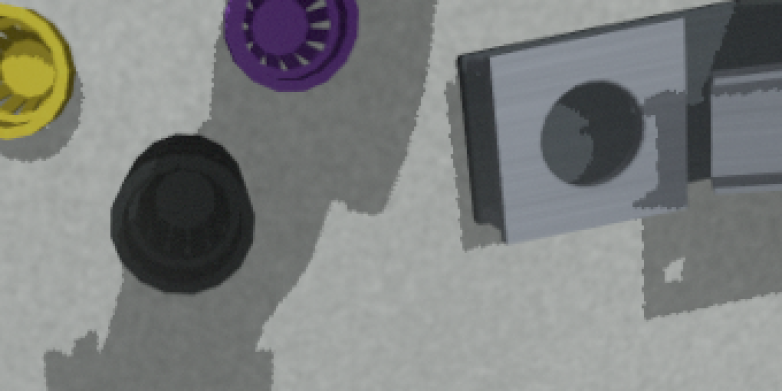

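The crop shows the black rim clear of its neighbours. The hole ellipse spans 541-643 by 81-186 in the crop, which puts its centre at full-resolution (447.4,148.0). The chute lip is just to its right.

Run:
```python
from h import *
f=pickle.load(open('wrist.pkl','rb'))
print('hole',plane(f,[(447.4,148.0)],.053), 'r', [np.linalg.norm(np.diff(plane(f,[((541)/2.3+190,148),(643/2.3+190,148)],.053),axis=0)),np.linalg.norm(np.diff(plane(f,[(447.4,81/2.3+90),(447.4,186/2.3+90)],.053),axis=0))])
# plate corners on crop -> axis
print('plate edges',plane(f,[(190+490/2.3,90+55/2.3),(190+507/2.3,90+242/2.3),(190+686/2.3,90+17/2.3),(190+687/2.3,90+207/2.3)],.053).round(4))
s=robot.observe(); R=cv2.Rodrigues(s['ee_rot'])[0]
print(R.round(3))
for z in(-.013,0,.011):
  print(z,proj(f,[s['position']+R@[x,y,z] for x in(-.011,.011) for y in(-.0425,.0425)]).round(0).tolist())
print('shift mm',R.T@(np.array([.449,-.315,.104])-s['position'])*1000)
save({'frame':cv2.resize(f['frame'][250:420,100:480],None,fx=2.1,fy=2.1)},'w2f')
```

```text
hole [[ 0.4935775  -0.10407179  0.053     ]] r [np.float64(0.05498032959158435), np.float64(0.05499030330051707)]
plate edges [[ 0.4365 -0.145   0.053 ]
 [ 0.5348 -0.1607  0.053 ]
 [ 0.4531 -0.0452  0.053 ]
 [ 0.5512 -0.0622  0.053 ]]
[[-0.933  0.359 -0.001]
 [ 0.359  0.933  0.001]
 [ 0.002  0.001 -1.   ]]
-0.013 [[197.0, 289.0], [357.0, 289.0], [193.0, 251.0], [361.0, 251.0]]
0 [[202.0, 277.0], [352.0, 277.0], [199.0, 241.0], [355.0, 241.0]]
0.011 [[206.0, 268.0], [348.0, 268.0], [204.0, 234.0], [350.0, 234.0]]
shift mm [  2.21057262  -8.3286944  168.9965311 ]
```

View pics/w2f.png

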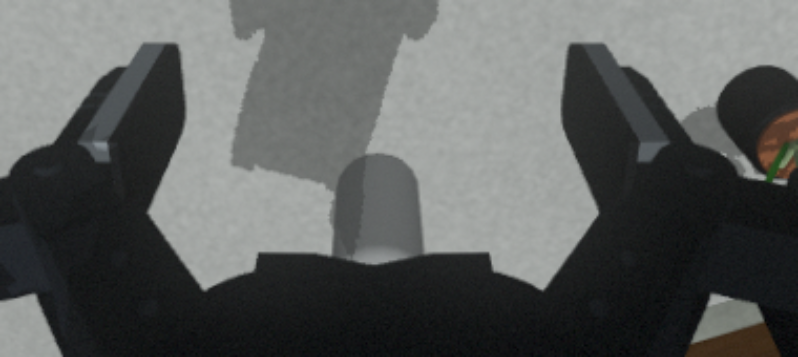

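The hole measures 54.98 mm across and sits at (0.4936,-0.1041), with the filler's yaw at -9.1°. The finger crop leaves the open-tip height unclear, with the tips at about (186,271) and (350,271). I'll descend part-way and check from outside.

```bash
python3 -m crank '[[2,-8,0,0,85],[0,0,30,0,85],[0,0,30,0,85],[0,0,30,0,85],[0,0,30,0,85],[0,0,28,0,85],[0,0,0,0,85]]'
python3 - <<'E'
from h import *
f=grab('scene'); w=grab('wrist'); s=robot.observe(); R=cv2.Rodrigues(s['ee_rot'])[0]
print(s['position'],proj(f,[s['position'],[.449,-.315,.114],[.449,-.315,0]]).round(0).tolist())
for z in(0,.011): print(z,proj(f,[s['position']+R@[x,y,z] for x in(-.011,.011) for y in(-.0425,.0425)]).round(0).tolist())
a=cv2.resize(f['frame'][70:220,180:340],(400,375),interpolation=3); b=cv2.resize(w['frame'],(400,300)); b=np.vstack([b,np.zeros((75,400,3),np.uint8)])
save({'frame':np.hstack([a,b])},'g1')
E
```

```text
time_s: 4.75
position: [0.4487, -0.3162, 0.1248]
ee_rot: [-0.576, -3.087, -0.001]
ft_force: [-0.2, -0.3, 0.1]
finger_gap: 0.0853
[ 0.44979384 -0.31698071  0.12656191] [[260.0, 147.0], [261.0, 152.0], [261.0, 187.0]]
0 [[254.0, 140.0], [258.0, 156.0], [262.0, 139.0], [267.0, 155.0]]
0.011 [[254.0, 143.0], [258.0, 160.0], [262.0, 143.0], [267.0, 159.0]]
```

View pics/g1.png

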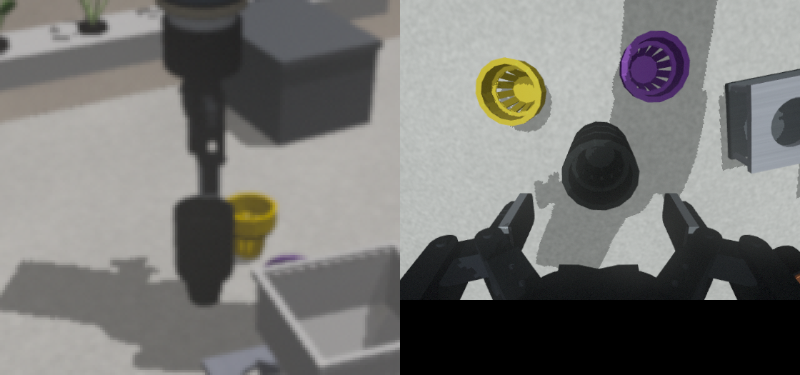

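The scene crop shows the finger in line with the stack, but it is black on black. The wrist view shows the rim centred between the pads at about (600,172). I'll go to the nominal height and try the grip, with the gap reading showing whether it caught.

```bash
python3 -m crank '[[0,0,11,0,85],[0,0,10,0,85],[0,0,0,0,85],[0,0,0,0,60],[0,0,0,0,60],[0,0,0,0,60],[0,0,0,0,60],[0,0,0,0,60],[0,0,0,0,60]]' 25
python3 - <<'E'
from h import *
s=robot.observe();print(s['position'],s['finger_gap'],s['ft_force'])
E
```

```text
time_s: 5.98
position: [0.4492, -0.3162, 0.1042]
ee_rot: [0.576, 3.088, -0.0]
ft_force: [0.0, -0.4, 0.0]
finger_gap: 0.0599
[ 0.44920991 -0.31622167  0.10422294] 0.05989153935672171 [ 0.02896779 -0.39865457  0.03285731]
```

The gap went to 59.9 mm, so the tips passed above the rim. One look before lowering.

Run:
```python
from h import *
w=grab('wrist'); s=robot.observe(); R=cv2.Rodrigues(s['ee_rot'])[0]
for z in(-.03,-.015,0): print(z,proj(w,[s['position']+R@[.011,y,z] for y in(-.03,.03)]).round(0).tolist())
im=np.clip(w['frame'][140:420,130:430].astype(float)*2.2,0,255).astype(np.uint8)
save({'frame':cv2.resize(im,(640,597),interpolation=3)},'g2')
```

```text
-0.03 [[213.0, 264.0], [343.0, 264.0]]
-0.015 [[219.0, 250.0], [338.0, 250.0]]
0 [[223.0, 239.0], [333.0, 239.0]]
```

View pics/g2.png

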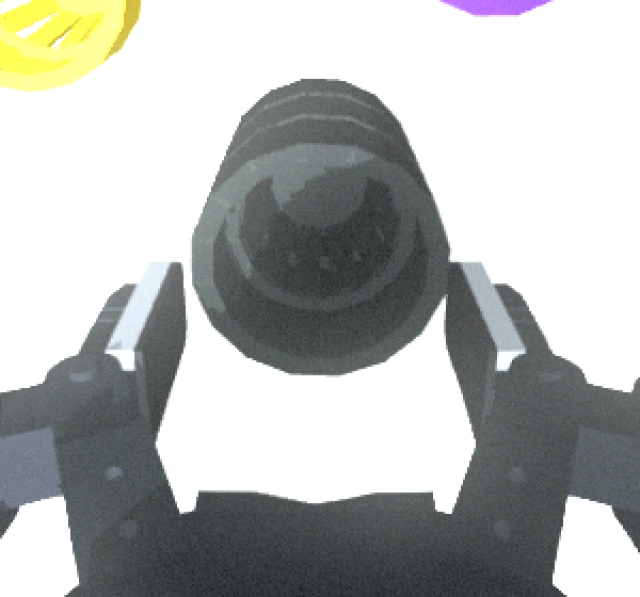

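The tips (full-resolution (215,263) and (341,263)) project to about 30 mm behind the TCP, so about 20 mm above the rim. The text gave 11 mm ahead of it. I'll trust the image and the missed grip: reopen, lower 30 mm and test again.

```bash
python3 -m crank '[[0,0,0,0,80],[0,0,0,0,80],[0,1,0,0,80],[0,0,15,0,80],[0,0,15,0,80],[0,0,0,0,80],[0,0,0,0,60],[0,0,0,0,60],[0,0,0,0,60],[0,0,0,0,60]]' 25;  python3 -m crank '[[0,0,0,0,60],[0,0,0,0,60]]' 25
python3 - <<'E'
from h import *
w=grab('wrist')
im=np.clip(w['frame'][100:380,130:430].astype(float)*2.2,0,255).astype(np.uint8)
save({'frame':cv2.resize(im,(480,448),interpolation=3)},'g3')
E
```

```text
time_s: 7.28
position: [0.4496, -0.3153, 0.0743]
ee_rot: [0.576, 3.088, -0.0]
ft_force: [0.3, -0.3, -1.0]
finger_gap: 0.0632
time_s: 7.52
position: [0.4496, -0.3153, 0.0743]
ee_rot: [0.576, 3.088, -0.0]
ft_force: [0.1, -0.4, 0.3]
finger_gap: 0.0634
```

View pics/g3.png

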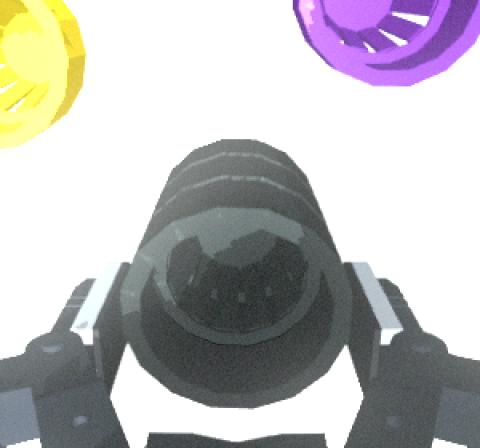

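The grip stopped at 63.4 mm on the collar. The view shows the pads' tips at about (125,265) and (347,265) beside the top collar, with the two lower rims clear below. I'll lift 24 mm and check that only one pot comes.

```bash
python3 -m crank '[[0,0,0,0,58],[0,0,-4,0,58],[0,0,-5,0,58],[0,0,-5,0,58],[0,0,-5,0,58],[0,0,-5,0,58],[0,0,0,0,58]]' 30
python3 - <<'E'
from h import *
w=grab('wrist')
print(proj(w,[[.449,-.315,.088],[.417,-.315,.088],[.417,-.315,.112],[.417,-.315,.062]]))
im=np.clip(w['frame'][60:380,130:430].astype(float)*2.2,0,255).astype(np.uint8)
save({'frame':cv2.resize(im,(525,560),interpolation=3)},'g4')
E
```

```text
time_s: 8.45
position: [0.4498, -0.3154, 0.0987]
ee_rot: [0.576, 3.088, -0.0]
ft_force: [0.3, 1.0, -0.6]
finger_gap: 0.0633
[[278.11942914 247.45296237]
 [257.5967751  198.77337065]
 [254.74049307 212.33501946]
 [259.96999703 187.52175371]]
```

View pics/g4.png

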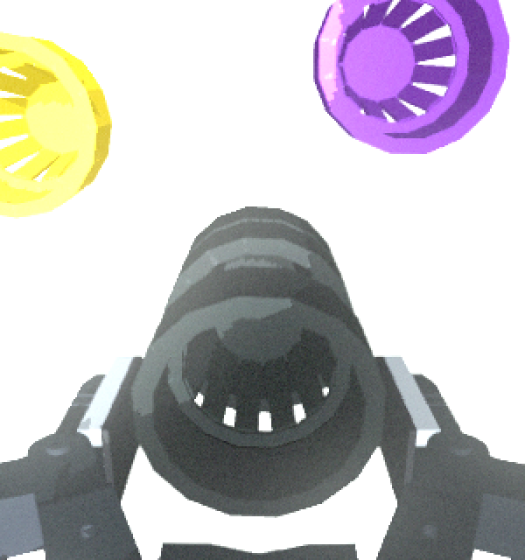

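Light shows through the slats of the lifted pot. The mid rim's near edge is at crop row 240 (predicted 243 for an unmoved pot), so only the top pot is coming. I'll continue up, travel to short of the holder, and turn the tool there so the fingers miss the chute.

```bash
python3 - <<'E'
from h import *
w=pickle.load(open('wrist.pkl','rb')); p=np.array([[132,410],[385,410],[258,517],[262,295],[172,485],[345,482]])/1.75+[130,60]
print(circ(plane(w,p,.1385)))
E
python3 -m crank '[[0,0,-12,0,58],[0,0,-15,0,58],[0,0,-15,0,58],[0,0,-15,0,58],[0,0,-15,0,58],[0,0,0,0,58]]'
python3 -m crank '[[4.5,31,0,0,58],[4.5,31,0,0,58],[4.5,31,0,0,58],[4.5,31,0,0,58],[4.5,31,0,0,58],[0,0,0,0,58],[0,0,0,0,58]]'
python3 -m crank '[[0,0,0,-10.5,58],[0,0,0,-10.5,58],[0,0,0,-10.5,58],[0,0,0,-10.5,58],[0,0,0,-10.5,58],[0,0,0,-10.5,58],[0,0,0,0,58],[0,0,0,0,58]]'
python3 - <<'E'
from h import *
s=robot.observe(); R=cv2.Rodrigues(s['ee_rot'])[0]; print(s['joints'][6],s['position'],R.round(3).tolist(),s['finger_gap'])
grab('wrist')
E
```

```text
(array([ 0.44923641, -0.31559048,  0.03197794]), np.float64(0.0003494499984461411))
time_s: 9.25
position: [0.4502, -0.3157, 0.1716]
ee_rot: [0.576, 3.086, -0.001]
ft_force: [-0.2, 0.4, 0.8]
finger_gap: 0.0628
time_s: 10.12
position: [0.4841, -0.1631, 0.17]
ee_rot: [-0.576, -3.088, 0.001]
ft_force: [-0.1, -0.1, -0.7]
finger_gap: 0.0634
time_s: 11.12
position: [0.4842, -0.1634, 0.1701]
ee_rot: [1.114, -2.937, 0.0]
ft_force: [0.9, -0.2, -1.2]
finger_gap: 0.0633
2.5462955393536233 [ 0.48417709 -0.1633909   0.17011286] [[-0.748, -0.663, -0.0], [-0.663, 0.748, -0.0], [0.0, 0.0, -1.0]] 0.0632684466668942
```

The held rim measures 31.98 mm in radius, on the TCP axis to within 0.6 mm. Now I centre it over the hole, turn a little more and descend.

```bash
python3 -m crank '[[-15,13,0,0,58],[-15,13,0,0,58],[-16,12,0,0,58],[0,0,0,-7,58],[0,0,0,-7,58],[0,0,0,0,58],[0,0,0,0,58],[0,0,0,0,58]]'
python3 - <<'E'
from h import *
s=robot.observe(); R=cv2.Rodrigues(s['ee_rot'])[0]; print(s['joints'][6],s['position'],R.round(3).tolist())
print(R.T@(np.array([.4936,-.1041,.045])-s['position'])*1000)
w=grab('wrist'); f=grab('top'); 
a=cv2.resize(w['frame'],(400,300)); b=cv2.resize(f['frame'][190:310,230:390],(400,300),interpolation=3)
save({'frame':np.hstack([a,b])},'p1')
E
```

```text
time_s: 12.18
position: [0.4933, -0.1037, 0.1702]
ee_rot: [1.469, -2.777, 0.0]
ft_force: [-0.5, -0.4, -0.2]
finger_gap: 0.0636
2.634035993199446 [ 0.49332525 -0.10365055  0.17018276] [[-0.563, -0.827, -0.0], [-0.827, 0.563, -0.0], [0.0, 0.0, -1.0]]
[  0.19781304  -0.48132604 125.18278791]
```

View pics/p1.png

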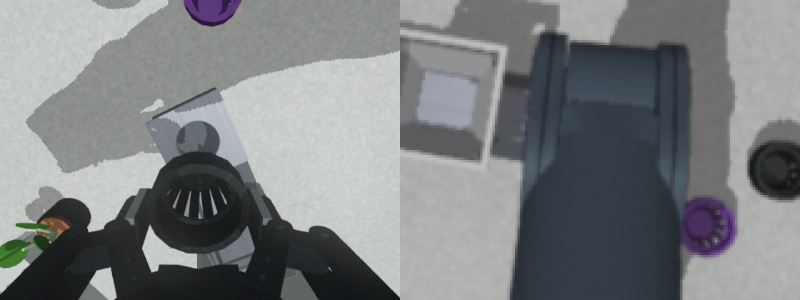

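The wrist view shows the pot upright between the pads with the hole ahead of it at about (195,138). The arm clears the hopper in the top view. Descending.

```bash
python3 -m crank '[[0,0,30,0,58],[0,0,30,0,58],[0,0,20,0,58],[0,0,15,0,58],[0,0,10,0,58],[0,0,10,0,58],[0,0,5,0,58],[0,0,0,0,58],[0,0,0,0,58]]'
python3 -m crank '[[0,0,2,0,58],[0,0,2,0,58],[0,0,2,0,58],[0,0,0,0,58]]'
```

```text
time_s: 13.4
position: [0.4936, -0.1036, 0.0505]
ee_rot: [-1.471, 2.775, -0.001]
ft_force: [-0.0, -0.6, -0.5]
finger_gap: 0.0634
time_s: 13.9
position: [0.4932, -0.1035, 0.044]
ee_rot: [1.472, -2.775, -0.0]
ft_force: [-0.7, 0.1, -0.3]
finger_gap: 0.0633
```

```bash
python3 -m crank '[[0,0,2,0,58],[0,0,1,0,58],[0,0,0,0,58]]'; python3 -m crank '[[0,0,1,0,58],[0,0,0,0,58]]'; python3 -m crank '[[0,0,1,0,58],[0,0,0,0,58]]'
```

```text
time_s: 14.28
position: [0.4933, -0.1036, 0.0411]
ee_rot: [1.472, -2.775, -0.0]
ft_force: [-0.1, -0.4, -1.0]
finger_gap: 0.0634
time_s: 14.52
position: [0.4933, -0.1036, 0.0402]
ee_rot: [1.472, -2.776, 0.0]
ft_force: [-1.0, -0.2, -0.6]
finger_gap: 0.0632
time_s: 14.78
position: [0.4935, -0.1036, 0.0393]
ee_rot: [-1.472, 2.775, -0.0]
ft_force: [-0.7, 0.5, 1.7]
finger_gap: 0.0631
```

Contact shows as +1.7 N at the predicted height of 0.039. I release it and back straight up.

```bash
python3 -m crank '[[0,0,0,0,67],[0,0,0,0,70],[0,0,0,0,74],[0,0,0,0,74],[0,0,0,0,74],[0,0,0,0,74]]'
python3 -m crank '[[0,0,-5,0,74],[0,0,-10,0,74],[0,0,-20,0,74],[0,0,-30,0,74],[0,0,-30,0,74],[0,0,-30,0,74],[0,0,0,0,74],[0,0,0,0,74]]'
python3 - <<'E'
from h import *
w=grab('wrist'); s=robot.observe(); print(s['position'],proj(w,[[.4936,-.1041,.079],[.4936,-.1041,.053]]))
g=cv2.cvtColor(w['frame'],cv2.COLOR_RGB2GRAY)
for thr in(40,55,62):
    cs,_=cv2.findContours((g<thr).astype(np.uint8),cv2.RETR_LIST,cv2.CHAIN_APPROX_NONE)
    for k in cs:
        c=k[:,0,:].astype(float)
        if len(c)>60 and np.hypot(*(c.mean(0)-proj(w,[[.4936,-.1041,.079]])[0]))<25: print(thr,len(c),circ(plane(w,c,.079)))
save({'frame':w['frame']},'p2')
E
```

```text
time_s: 15.52
position: [0.4933, -0.1036, 0.0392]
ee_rot: [1.472, -2.776, 0.0]
ft_force: [-1.1, -0.2, 1.0]
finger_gap: 0.0738
time_s: 16.52
position: [0.4931, -0.1036, 0.1642]
ee_rot: [-1.472, 2.776, -0.0]
ft_force: [-0.1, -0.3, -0.8]
finger_gap: 0.0742
[ 0.49280172 -0.10351485  0.16373717] [[276.77343437 210.21456644]
 [276.83206423 201.15764447]]
40 368 (array([ 0.4952672 , -0.10807323,  0.02181335]), np.float64(0.0041953786910959))
40 138 (array([ 0.50012213, -0.1179858 ,  0.0084416 ]), np.float64(0.0035162947301487875))
55 440 (array([ 0.49408404, -0.10463309,  0.03025015]), np.float64(0.003230894054129114))
62 243 (array([ 0.49272739, -0.1057735 ,  0.0321814 ]), np.float64(0.0010832379932679192))
```

View pics/p2.png

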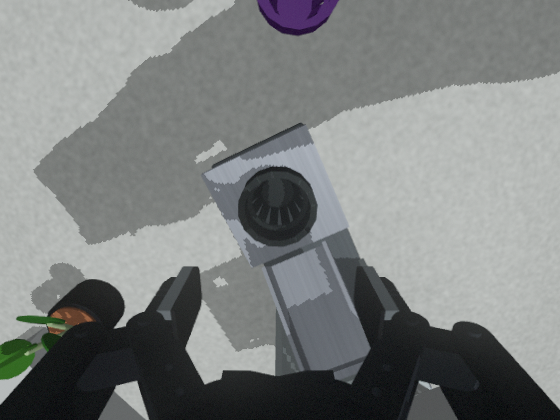

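This is the 12th and last picture I can view. It shows the pot hanging upright in the hole at about (277,205), the rim fit puts its axis within about 2 mm of the hole's, and the fingers are clear. From here I work by numbers: up, turn so the jaws lie along the pull, then over to the handle.

```bash
python3 -m crank '[[0,0,-35,0,74],[0,0,-35,0,74],[0,0,-36,0,74],[0,0,0,9.3,80],[0,0,0,9.3,80],[0,0,0,9.3,80],[0,0,0,9.3,80],[0,0,0,9.3,80],[0,0,0,9.3,80],[0,0,0,9.3,80]]'
python3 -m crank '[[0,40,0,0,80],[0,40,0,0,80],[0,40,0,0,80],[0,40,0,0,80],[0,40,0,0,80],[0,40,0,0,80],[0,40,0,0,80],[0,0,0,0,80],[0,0,0,0,80]]'
python3 - <<'E'
from h import *
s=robot.observe(); R=cv2.Rodrigues(s['ee_rot'])[0]; print(R.round(3).tolist(), s['joints'][6])
w=grab('wrist'); t=pickle.load(open('top.pkl','rb'))
yd=np.array([.158,.9875,0]); xd=np.array([.9875,-.158,0]); H=np.array([.4936,-.1041,0])
for L in (.04,.05,.06,.07): print(L,proj(w,[H+yd*(.28+L)+xd*o+[0,0,.166] for o in(-.06,-.04,0,.04,.06)]).round(0).tolist())
print('handle top',proj(w,[H+yd*(.28+a)+xd*o+[0,0,.219] for o in(-.02,.02) for a in(-.006,.006)]).round(0).tolist())
g=cv2.cvtColor(w['frame'],cv2.COLOR_RGB2GRAY)
# gray profiles along filler y through pointer regions at z=.166 and handle top
for n,z,os,Ls in(('ptr',.166,(-.062,-.056,-.050,-.044,.044,.05,.056,.062),np.arange(.03,.091,.003)),('hdl',.219,(-.012,0,.012),np.arange(-.03,.031,.003))):
  for o in os:
    p=proj(w,[H+yd*(.28+L)+xd*o+[0,0,z] for L in Ls])
    print(n,o,cv2.remap(g,p[:,0].astype(np.float32)[None],p[:,1].astype(np.float32)[None],1)[0].tolist())
E
```

```text
time_s: 17.82
position: [0.4929, -0.1035, 0.2691]
ee_rot: [-0.261, -3.129, 0.0]
ft_force: [-0.0, -0.1, 0.8]
finger_gap: 0.0799
time_s: 18.95
position: [0.5379, 0.1721, 0.2692]
ee_rot: [-0.253, -3.13, 0.002]
ft_force: [0.4, -0.8, 0.0]
finger_gap: 0.08
[[-0.987, 0.161, -0.002], [0.161, 0.987, -0.001], [0.001, -0.002, -1.0]] 1.0467228360069039
0.04 [[327.0, 133.0], [326.0, 157.0], [324.0, 204.0], [322.0, 246.0], [321.0, 265.0]]
0.05 [[340.0, 133.0], [338.0, 157.0], [336.0, 204.0], [333.0, 246.0], [332.0, 265.0]]
0.06 [[352.0, 133.0], [350.0, 157.0], [347.0, 203.0], [344.0, 246.0], [343.0, 265.0]]
0.07 [[364.0, 133.0], [362.0, 157.0], [359.0, 203.0], [355.0, 246.0], [354.0, 265.0]]
handle top [[270.0, 198.0], [287.0, 198.0], [270.0, 251.0], [287.0, 251.0]]
ptr -0.062 [163, 161, 161, 161, 158, 150, 88, 43, 86, 155, 148, 149, 154, 149, 154, 173, 170, 162, 163, 170, 167]
ptr -0.056 [81, 82, 81, 81, 80, 81, 45, 42, 53, 82, 81, 87, 92, 90, 82, 146, 169, 168, 169, 169, 173]
ptr -0.05 [81, 80, 80, 80, 79, 25, 33, 42, 55, 82, 63, 57, 70, 71, 73, 72, 84, 96, 104, 150, 170]
ptr -0.044 [146, 147, 1
[... 186 characters left out ...]
7, 166, 169, 172]
ptr 0.05 [168, 169, 167, 162, 166, 167, 92, 50, 82, 166, 168, 169, 169, 164, 170, 169, 166, 164, 169, 171, 170]
ptr 0.056 [164, 169, 168, 164, 169, 168, 103, 49, 87, 167, 167, 165, 164, 164, 166, 169, 168, 168, 174, 166, 165]
ptr 0.062 [165, 168, 168, 168, 172, 167, 96, 51, 83, 165, 164, 165, 167, 167, 170, 164, 166, 158, 157, 162, 163]
hdl -0.012 [142, 143, 144, 142, 143, 142, 119, 99, 106, 146, 146, 145, 141, 165, 167, 113, 167, 167, 164, 168, 165]
hdl 0 [144, 143, 144, 144, 143, 144, 135, 100, 101, 141, 141, 143, 135, 118, 115, 116, 114, 117, 116, 116, 115]
hdl 0.012 [153, 155, 155, 155, 157, 156, 153, 151, 108, 141, 141, 139, 146, 160, 120, 141, 172, 172, 170, 170, 170]
```

The pointers read symmetric at 51 mm beyond the shut handle. The handle's top reads 12 mm thick, centred at +1.5 mm, so the pull is about 50 mm. Now I descend with the jaws half open.

```bash
python3 -m crank '[[0,1,0,0,45],[0,0,0,0,45],[0,0,0,0,45],[0,0,25,0,45],[0,0,25,0,45],[0,0,20,0,45],[0,0,15,0,45],[0,0,10,0,45],[0,0,7,0,45],[0,0,0,0,45]]'
python3 -m crank '[[0,0,0,0,25],[0,0,0,0,16],[0,0,0,0,5],[0,0,0,0,5],[0,0,0,0,5],[0,0,0,0,5]]' 60
```

```text
time_s: 20.25
position: [0.5384, 0.1737, 0.1681]
ee_rot: [-0.253, -3.131, 0.0]
ft_force: [0.7, -0.9, 0.2]
finger_gap: 0.0446
time_s: 21.0
position: [0.5386, 0.1732, 0.1688]
ee_rot: [0.253, 3.131, -0.001]
ft_force: [-1.3, -3.4, 5.6]
finger_gap: 0.0114
```

The grip is on the plate (11.4 mm). Pulling.

```bash
python3 -m crank '[[0,2,0,0,5],[0,5,0,0,5],[0,6,0,0,5],[0,6,0,0,5],[0,6,0,0,5],[0,6,0,0,5],[0,6,0,0,5],[0,5,0,0,5],[0,3,0,0,5],[0,0,0,0,5]]'
cat > m.py <<'E'
from h import *
s=robot.observe(); w=grab('wrist')
yd=np.array([.158,.9875,0]); xd=np.array([.9875,-.158,0]); H=np.array([.4936,-.1041,0])
print('tcp L',(s['position']-H)@yd-.28,'x',(s['position']-H)@xd,s['finger_gap'],s['ft_force'].round(1))
g=cv2.cvtColor(w['frame'],cv2.COLOR_RGB2GRAY)
for o in(-.062,-.056,-.044,.044,.056,.062):
    L=np.arange(.03,.075,.003); p=proj(w,[H+yd*(.28+l)+xd*o+[0,0,.166] for l in L]); print('ptr',o,cv2.remap(g,p[:,0].astype(np.float32)[None],p[:,1].astype(np.float32)[None],1)[0].tolist())
c=(s['position']-H)@yd-.28
for o in(-.018,-.015,.015,.018):
    L=np.arange(c-.02,c+.021,.002); p=proj(w,[H+yd*(.28+l)+xd*o+[0,0,.219] for l in L]); print('hdl',o,cv2.remap(g,p[:,0].astype(np.float32)[None],p[:,1].astype(np.float32)[None],1)[0].tolist())
E
python3 m.py
```

```text
time_s: 22.25
position: [0.5454, 0.2164, 0.1687]
ee_rot: [-0.254, -3.131, 0.003]
ft_force: [-3.7, -7.3, 9.0]
finger_gap: 0.0113
tcp L 0.04472125109274344 x 0.0005525769454295879 0.011311575706007429 [-3.7 -7.3  9. ]
ptr -0.062 [82, 83, 84, 83, 86, 85, 70, 43, 54, 84, 86, 86, 85, 87, 85]
ptr -0.056 [83, 83, 83, 83, 83, 83, 73, 43, 50, 83, 82, 84, 84, 84, 59]
ptr -0.044 [181, 181, 181, 181, 181, 181, 103, 42, 85, 182, 182, 181, 181, 181, 180]
ptr 0.044 [28, 30, 53, 94, 94, 94, 93, 86, 36, 31, 30, 32, 29, 26, 32]
ptr 0.056 [23, 28, 56, 92, 93, 92, 92, 88, 33, 30, 29, 28, 29, 31, 26]
ptr 0.062 [28, 68, 73, 90, 92, 92, 91, 82, 45, 27, 27, 30, 29, 28, 29]
hdl -0.018 [96, 96, 47, 37, 34, 84, 71, 104, 148, 146, 142, 142, 137, 53, 86, 86, 39, 43, 154, 165, 170]
hdl -0.015 [95, 94, 44, 43, 36, 82, 84, 103, 143, 142, 143, 145, 137, 40, 85, 85, 45, 48, 56, 171, 173]
hdl 0.015 [23, 24, 23, 25, 28, 28, 40, 64, 92, 91, 92, 92, 87, 33, 29, 23, 28, 29, 30, 30, 24]
hdl 0.018 [22, 22, 23, 23, 23, 24, 138, 110, 91, 91, 91, 89, 84, 36, 28, 25, 30, 29, 29, 26, 28]
```

The spring force agrees (7.3 N). The handle's top centre reads L = 44.5 mm and the pointers L = 51.1 mm, so 6.5 mm more.

```bash
python3 -m crank '[[0,3,0,0,5],[0,2.5,0,0,5],[0,1,0,0,5],[0,0,0,0,5],[0,0,0,0,5],[0,0,0,0,5],[0,0,0,0,5],[0,0,0,0,5]]'; python3 m.py; python3 -m crank '[[0,0,0,0,5],[0,0,0,0,5],[0,0,0,0,5],[0,0,0,0,5]]'
python3 - <<'E'
from h import *
t=grab('top'); g=cv2.cvtColor(t['frame'],cv2.COLOR_RGB2GRAY); m=(g<70).astype(np.uint8)
cs,_=cv2.findContours(m,cv2.RETR_EXTERNAL,cv2.CHAIN_APPROX_NONE)
for k in cs:
    (x,y),r=cv2.minEnclosingCircle(k)
    if 280<x<420 and 215<y<285 and r>5: print(round(x,1),round(y,1),round(r,1),plane(t,[(x,y)],.079)[0].round(4))
E
```

```text
time_s: 23.3
position: [0.5463, 0.2223, 0.1687]
ee_rot: [-0.255, -3.131, 0.004]
ft_force: [-3.6, -8.0, 8.3]
finger_gap: 0.0115
tcp L 0.050694489070578885 x 0.0005087488470501764 0.011466468540420428 [-3.6 -8.   8.3]
ptr -0.062 [83, 82, 83, 84, 85, 83, 74, 45, 56, 84, 85, 84, 85, 86, 87]
ptr -0.056 [84, 83, 84, 85, 82, 83, 70, 43, 55, 84, 82, 81, 82, 84, 84]
ptr -0.044 [181, 180, 181, 181, 180, 180, 108, 44, 82, 180, 181, 180, 180, 179, 180]
ptr 0.044 [22, 25, 27, 30, 54, 95, 91, 93, 92, 85, 34, 28, 29, 28, 34]
ptr 0.056 [24, 25, 25, 28, 57, 92, 92, 91, 91, 85, 31, 27, 27, 29, 28]
ptr 0.062 [25, 23, 26, 74, 73, 91, 91, 91, 90, 83, 66, 25, 25, 29, 26]
hdl -0.018 [94, 95, 52, 39, 37, 83, 74, 95, 146, 144, 139, 141, 136, 49, 85, 85, 40, 41, 142, 169, 167]
hdl -0.015 [93, 94, 45, 44, 34, 84, 84, 98, 141, 140, 143, 143, 137, 39, 85, 85, 46, 46, 53, 172, 170]
hdl 0.015 [25, 20, 19, 25, 25, 24, 44, 59, 90, 91, 91, 91, 87, 32, 28, 24, 29, 27, 26, 27, 27]
hdl 0.018 [18, 23, 19, 25, 21, 21, 105, 131, 91, 89, 90, 88, 84, 72, 34, 25, 28, 26, 26, 27, 29]
time_s: 23.85
position: [0.5464, 0.2223, 0.1687]
ee_rot: [-0.255, -3.131, 0.004]
ft_force: [-3.6, -8.8, 8.2]
finger_gap: 0.0112
353.0 280.8 9.4 [ 0.3866 -0.2341  0.079 ]
382.0 257.5 12.8 [ 0.4498 -0.3127  0.079 ]
304.5 240.7 11.2 [ 0.4933 -0.1032  0.079 ]
```

The handle reads 50.5 mm and the pointers 51.1 mm. The pot is at (0.4933,-0.1032), within 1 mm of the hole axis. Handing in.

```bash
python3 -c "
from workcell import robot
print(robot.close_job()); s=robot.observe(); print(s['time_s'],s['position'],s['finger_gap'],s['ft_force'])"
```

```text
the job is handed in; nothing more can be done
None
the job is handed in; nothing more can be done
```

The top pot hangs in the holder and was let go. The gate was then pulled to the pointers and is still held there. I handed the job in at about 24 s of the 64 s allowed; no verdict was reported.

**Last checks:**
- **Pot:** the wrist view just after release fits the rim about 2 mm off the hole's axis. The last top view puts it within 1 mm and, like the release picture, shows it upright.
- **Gate:** the handle reads 50.5 mm beyond shut and the pointers 51.1 mm, a difference of about 0.6 mm. The pull is steady at about 8–9 N, with the grip set to 60 N and the jaws closed on the plate at 11.2 mm.
- **Other pots:** the stack was still in place in the last top view.
- **Bystanders:** I did not measure the seedling, bottle or brush at the end, but no move went near them.

**Disagreements:**
- **Fingertips:** they showed about 30 mm behind the reported TCP, not 11 mm ahead as stated. The first grip closed above the pot without touching it, and I corrected for this.
- **Side force:** holding the handle also shows about 8 N upward and 4 N sideways on the tool, well under the limits.
- **Stack position:** my first reading from the top view was about 7 mm off along y, and the wrist camera corrected it.

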